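# Load the laser engraver through its flaps and start it

### The job

Lower the engraver's front drop door all the way, set each engraving tray on it and push it, front end first, through the spring flap of a bay of its own until it is fully home against the stop and the flap has snapped shut behind its block. When every tray on the table is loaded, swing the door fully shut and only then press the start button right down. Do not disturb the display dome.

Things in the scene. Friction and masses are not known exactly. Their poses are not given: they have to be found in the camera images.
- laser: small grey desktop laser engraver, fixed, 340 wide, 370 deep (mm), clear lid sloping up to the back. Origin on the table under the middle of its front edge; x points into the machine, y to its left, z up. Front: a drop door over a 196 mm wide loading mouth; behind it three bays 60 mm wide, 68 mm apart, parted by 8 mm walls with rounded noses, floors 55 mm above the table
- roof_edge (a point): middle of the front edge of the roof over the bays, on its top: 125 mm above the table, x = 0 of laser (the roof is 5 mm thick here and the lid rises behind it, 1 in 5; the pods beside the mouth are as high). Axes as laser
- stop (a point): middle of the fixed stop across the rear of the bays, at floor level, 133.5 mm behind the front edge. A tray is home when its front end touches it: the middle of its block is then 93.5 mm behind the front edge, the block all behind the flap, the flat tab under the flap, and the turned-up plate's rear face 4 mm proud of the front edge, so it can be pushed home from outside
- door (a joint): drop door, rad: 0 shut (upright), 1.571 fully down (level); it swings out to the operator. Panel 236 wide, 105 long, 8 mm thick, hinged along its lower edge. The stiff hinge stays at any angle (about 3 N at the handle). Down, it is a level loading shelf, its top 56.5 mm above the table, about flush with the bay floors
- door_hinge (a point): middle of the door's hinge line: 14 mm in front of the front edge, 50.5 mm above the table. Axes as laser
- door_bar (a point): middle of the door's handle bar: round, 9 mm diameter, 84 mm long, parallel to the hinge and 145 mm from it, on two legs 40 mm beyond the door's free edge in the door's plane: it stands above the shut door and lies in front of the lowered one. Can be pinched from above at any angle (it turns in the fingers). Axes turn with the door
- start_top (a point): top of the start button, a round 26 mm spring button in a black housing on the right front pod, pressed straight down
- start (a joint): start button, m: 0 out, 0.006 fully pressed (about 4 N); springs back
- bay1 (a point): mouth of bay 1 (left, seen by the operator): on the bay floor at the front edge, on the bay's middle line; axes as laser
- flap1 (a joint): steel spring flap of bay 1, rad: 0 shut, grows to 1.3 as it swings up and inwards. Hinged 95 mm above the table, 20 mm in from the front edge, 31 mm long; its lower edge hangs 9 mm above the bay floor. A tray pushes it open with 1 to 2 N; it snaps shut once the block has passed
- tray1_mid (a point): engraving tray (may be absent; all alike, 0.2 kg): aluminium block 80 x 54 x 20 mm, plywood blank in its top. From the foot of its rear end runs a flat tab 6 mm thick, ending in an upright plate 40 wide, 8 thick, 42 mm high, rear face 97 mm behind the block's middle. Point: middle of the block, 10 mm up; x to the front end (goes in first). Take it across the 54 mm sides
- bay2 (a point): mouth of bay 2 (middle, seen by the operator): on the bay floor at the front edge, on the bay's middle line; axes as laser
- flap2 (a joint): steel spring flap of bay 2, rad: 0 shut, grows to 1.3 as it swings up and inwards. Hinged 95 mm above the table, 20 mm in from the front edge, 31 mm long; its lower edge hangs 9 mm above the bay floor. A tray pushes it open with 1 to 2 N; it snaps shut once the block has passed
- tray2_mid (a point): engraving tray (may be absent; all alike, 0.2 kg): aluminium block 80 x 54 x 20 mm, plywood blank in its top. From the foot of its rear end runs a flat tab 6 mm thick, ending in an upright plate 40 wide, 8 thick, 42 mm high, rear face 97 mm behind the block's middle. Point: middle of the block, 10 mm up; x to the front end (goes in first). Take it across the 54 mm sides
- bay3 (a point): mouth of bay 3 (right, seen by the operator): on the bay floor at the front edge, on the bay's middle line; axes as laser
- flap3 (a joint): steel spring flap of bay 3, rad: 0 shut, grows to 1.3 as it swings up and inwards. Hinged 95 mm above the table, 20 mm in from the front edge, 31 mm long; its lower edge hangs 9 mm above the bay floor. A tray pushes it open with 1 to 2 N; it snaps shut once the block has passed
- tray3_mid (a point): engraving tray (may be absent; all alike, 0.2 kg): aluminium block 80 x 54 x 20 mm, plywood blank in its top. From the foot of its rear end runs a flat tab 6 mm thick, ending in an upright plate 40 wide, 8 thick, 42 mm high, rear face 97 mm behind the block's middle. Point: middle of the block, 10 mm up; x to the front end (goes in first). Take it across the 54 mm sides
- dome_mid (a point): bystander to be left alone: clear display dome on a round cork base (116 mm across, 128 mm high) holding watch parts; the point is 64 mm above its underside, on its axis

How it is judged:
By the outcome, as a careful person would: the job done as asked, in the order asked, and still so for the second after the job is handed in, with the robot touching nothing.
Of tray1, tray2, tray3 only 2 to 3 are there at a start; the rules pass over those that are not, and their reading is None.
At some moment in a run one of tray1, tray2, tray3 may be knocked a few centimetres aside while the robot is not near it.
Once in a run the grip may slacken for a moment while it holds something.
It also fails if it takes over 210 s, if anything falls off the work surface, if the arm or the gripper's body presses on something with over 40 N, if the wrist force passes 120 N, or if a joint passes its speed limit or range.

### The arm

A 7-joint arm with a two-finger parallel gripper is mounted at the origin on the work surface. World frame = base frame: x ahead of the robot, y to its left, z up, the work surface at z = 0. Lengths are in m, angles in rad, forces in N, time in s.
With the tool pointing down it reaches from about 0.4 to 0.9 m from the base axis. Payload 5.6 kg.
Tool frame: the origin (TCP) lies on the front face of the gripper's body, between the roots of the fingers; the fingertips stand 88 mm ahead of it and the grasp point (between the pads) lies 69 mm ahead of it; z points along the fingers, y is the line along which they close (so a half turn about z gives the same grasp; the last joint's range is limited). The gripper opens to 92 mm and grips with 3 to 60 N. Pads are 20 mm wide; open, the fingers measure 128 mm over their backs; the gripper's body (75 mm by 189 mm) begins 69 mm behind the grasp point.
Start: joints at [1.265, 0.468, -0.012, 1.603, 0.006, 1.071, -0.056], TCP at [0.169, -0.628, 0.303] pointing down, gripper open.
Joint ranges: [-2.53, 2.53], [-0.31, 2.02], [-1.57, 1.55], [0.28, 2.44], [-1.29, 4.43], [0.15, 1.84], [-2.92, 2.92]. Speed limits (rad/s): [2.57, 2.57, 3.14, 3.14, 3.14, 3.14, 3.14].

### API

Orientations are given as [roll, pitch, yaw] about the fixed x, y, z axes, in that order (R = Rz(yaw) Ry(pitch) Rx(roll)).
In Python, from station import telemetry, cams, hand_in gives the robot as it stands. The module is installed in compiled form; this text tells all that it offers.
- The arm moves only by the shell command python3 -m creep 'ROWS' [FORCE]. ROWS is JSON, a list of rows, each a list of 3 entries, a list of its own where there are three numbers: the shift along the tool's x, y, z in mm, then the turn, a rotation vector about the tool's x, y, z in degrees, then the opening, from 0 (shut) to 1 (fully open). A call has 1 to 8 rows; each row is the pose to reach, as a shift and turn from the pose commanded when the call began, along the tool's axes at that moment; what a row does not reach only later rows make up. A row lasts 1/8 s, in which the tool goes at most 62.5 mm and 10.7 degrees, less where a joint would pass 70% of its speed; a pose out of reach is approached as far as the arm can. A call with a gripper value outside its range is refused whole. The fingers move at their own pace and stop on an object; FORCE is the grip in N (left out, the last holds). Time passes only in rows, so rows that repeat a pose let the fingers close. It gives the time, the measured TCP pose, the force, the opening and the grip force at its end, in the units of the state.
- telemetry.state(): the state, without advancing time (a new reading comes with each control period).
- cams.grab_frame(name): name is "scene" or "top" or "wrist"; returns a dict with "color" (480x640x3 uint8, red, green, blue), "fx", "fy", "cx", "cy" (pixels), "distortion" ([k1, k2, p1, p2, k3] as OpenCV has them; the pictures are not rectified), "world_to_cam" (4x4, takes a point from world to camera coordinates). Camera axes: x right, y up, looking along -z (the intrinsics and any distortion apply to the point x, -y, -z); pixel columns grow to the right and rows downward; lengths in m; the calibration is good to about 2 mm. A picture is of the moment at which its call begins. There is no depth.
- hand_in(): hands the job in; it is judged then, once.
The state is a dict: "time": time; "q": joint angles; "dq": joint speeds; "joint_torque": joint torques, N m; "ee_pos": TCP position; "eef_rot": TCP orientation; "wrist_force": force on the tool from outside, world axes, zero at the start; "torque": the same for the moment, N m; "finger_gap": finger opening in m; "grip_force": force on a finger pad.
Only numpy, scipy, OpenCV 4.12 (cv2) and the standard library are available. Lean on these libraries where they do the work, as an engineer would, in place of code of your own. Each camera call takes 0.05 s, during which the arm holds its last target. There are 200 camera calls.

## Working session

There is one attempt and no reset: what is moved stays moved. The work goes in short steps, Python scripts to look and compute and a shell command to move; the robot and the scene stay as the last step left them, time stands still between calls to the robot, and variables do not carry over. Pictures are saved under pics/ and viewed, at most 14 in all, crops included, and the job is handed in when it is done.

```bash
mkdir -p pics
cat > h.py <<'E'
import numpy as np, cv2
from scipy.spatial.transform import Rotation as R
from station import telemetry, cams, hand_in
def grab(n,f=None):
    d=cams.grab_frame(n)
    if f: cv2.imwrite('pics/'+f,d['color'][:,:,::-1])
    return d
def ray(d,px):
    K=np.array([[d['fx'],0,d['cx']],[0,d['fy'],d['cy']],[0,0,1]]);u=cv2.undistortPoints(np.array([[px]],float),K,np.array(d['distortion']))[0,0]
    W=np.array(d['world_to_cam']);v=W[:3,:3].T@np.array([u[0],-u[1],-1]);return -W[:3,:3].T@W[:3,3],v/np.linalg.norm(v)
def onz(d,px,z):
    c,v=ray(d,px);return c+v*(z-c[2])/v[2]
def tri(*obs):
    A=0;b=0
    for d,px in obs:
        c,v=ray(d,px);P=np.eye(3)-np.outer(v,v);A=A+P;b=b+P@c
    return np.linalg.solve(A,b)
def proj(d,p):
    K=np.array([[d['fx'],0,d['cx']],[0,d['fy'],d['cy']],[0,0,1]]);W=np.array(d['world_to_cam']);q=W[:3,:3]@p+W[:3,3];q=np.array([[[q[0],-q[1],-q[2]]]])
    return cv2.projectPoints(q,np.zeros(3),np.zeros(3),K,np.array(d['distortion']))[0][0,0]
def st():
    s=telemetry.state();return s
E
python3 - <<'E'
from h import *
np.set_printoptions(precision=3,suppress=True)
for n in('scene','top'):
    d=grab(n,n+'0.png');W=np.array(d['world_to_cam']);print(n,-W[:3,:3].T@W[:3,3],-W[2,:3],d['fx'],d['distortion'])
s=st();print(s['time'],s['ee_pos'],s['eef_rot'],s['wrist_force'])
E
```

```text
scene [0.967 0.425 1.124] [-0.323 -0.387 -0.864] 451.12549187636284 [0.04 0.   0.   0.   0.  ]
top [ 0.439 -0.011  1.077] [ 0.174 -0.017 -0.985] 463.9902118029921 [-0.108  0.     0.     0.     0.   ]
0.1 [ 0.169 -0.627  0.302] [-3.14   0.     0.263] [0.045 0.31  0.148]
```

View pics/scene0.png

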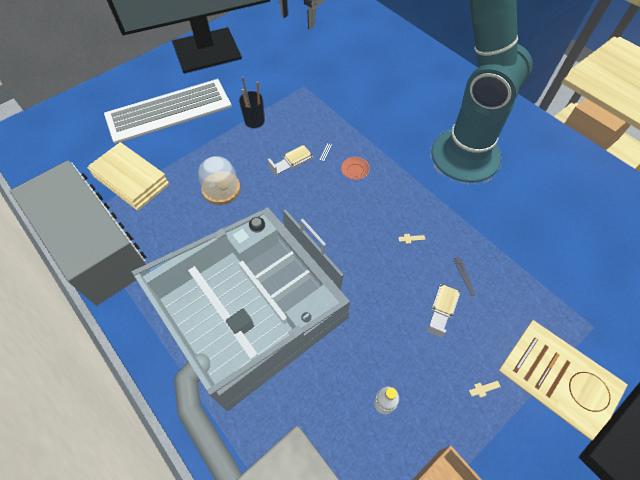

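View pics/top0.png

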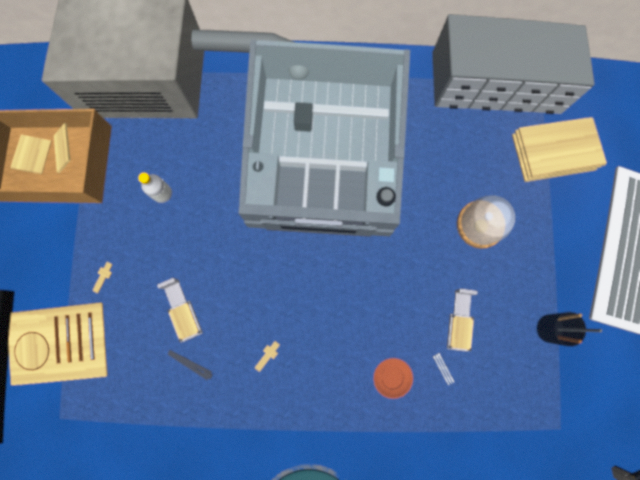

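The scene shows two trays, seen in top at (184,315) and (461,325), with their plates towards the laser. The laser's front is at about (320,222), and the dome is at (487,222). The door is shut with its bar above it. I'll zoom in for detail.

Run:
```python
import cv2,numpy as np
t=cv2.imread('pics/top0.png');s=cv2.imread('pics/scene0.png')
a=cv2.resize(t[145:245,235:415],None,fx=4,fy=4,interpolation=cv2.INTER_CUBIC)[:, :720]
cv2.imwrite('pics/c1.png',a)
b=cv2.resize(s[195:345,215:365],None,fx=4,fy=4,interpolation=cv2.INTER_CUBIC)
cv2.imwrite('pics/c2.png',b)
```

```text
(no output)
```

View pics/c1.png

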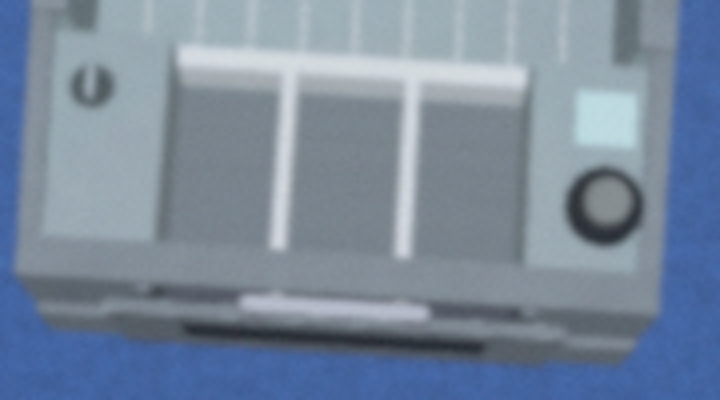

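View pics/c2.png

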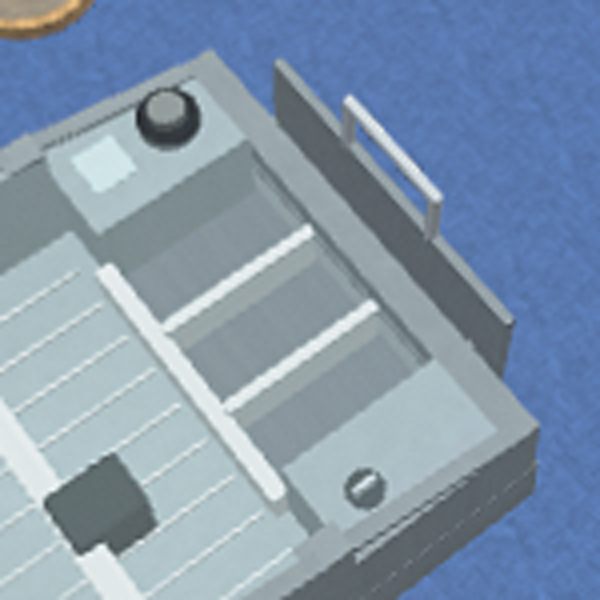

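c1 shows the front top corners at (17,272) and (658,313), the bar from (240,303) to (430,314), and the button top at (608,202). c2 shows the same corners at (538,430) and (210,52), the bar ends at (440,200) and (347,98), and the button at (167,107).

```bash
cat > m.py <<'E'
from h import *
np.set_printoptions(precision=4,suppress=True)
def ply(d,roi):
    x0,y0,x1,y1=roi;hsv=cv2.cvtColor(d['color'],cv2.COLOR_RGB2HSV)[y0:y1,x0:x1]
    m=cv2.inRange(hsv,(10,50,120),(35,255,255));c=max(cv2.findContours(m,cv2.RETR_EXTERNAL,cv2.CHAIN_APPROX_NONE)[0],key=cv2.contourArea)
    M=cv2.moments(c);r=cv2.minAreaRect(c);return (M['m10']/M['m00']+x0,M['m01']/M['m00']+y0),r[1],cv2.boxPoints(r)+[x0,y0],cv2.contourArea(c)
E
python3 - <<'E'
from m import *
T=grab('top');S=grab('scene')
ct=lambda u,v:((u+.5)/4-.5+235,(v+.5)/4-.5+145)
cs=lambda u,v:((u+.5)/4-.5+215,(v+.5)/4-.5+195)
P={}
for n,a,b in[('FL',(17,272),(538,430)),('FR',(658,313),(210,52)),('barL',(240,303),(440,200)),('barR',(430,314),(347,98)),('btn',(608,202),(167,107))]:
    P[n]=tri((T,ct(*a)),(S,cs(*b)));print(n,P[n])
f=P['FL']-P['FR'];print('yaw',np.arctan2(-f[0],f[1]),np.linalg.norm(f),'mid',(P['FL']+P['FR'])/2)
g=P['barL']-P['barR'];print('yawbar',np.arctan2(-g[0],g[1]),np.linalg.norm(g),(P['barL']+P['barR'])/2)
for n,rt,rs in[('A',(150,270,215,350),(420,275,475,345)),('B',(440,280,485,360),(262,140,318,180))]:
    a=ply(T,rt);b=ply(S,rs);print(n,a[0],a[1],a[3],b[0],b[1],b[3],tri((T,a[0]),(S,b[0])))
    q=np.array([onz(T,p,.02)for p in a[2]]);print(q, q.mean(0))
E
```

```text
FL [0.6552 0.162  0.1148]
FR [ 0.6417 -0.1794  0.1163]
barL [0.6255 0.0381 0.1917]
barR [ 0.6223 -0.0541  0.1902]
btn [ 0.6956 -0.1494  0.1393]
yaw -0.039486820144164034 0.3415745423580952 mid [ 0.6484 -0.0087  0.1155]
yawbar -0.0350079970990935 0.09221589082152647 [ 0.6239 -0.008   0.191 ]
A (183.34156378600824, 321.00356652949245) (31.93959617614746, 20.79787826538086) 607.5 (446.1086780210868, 299.4497161394972) (18.024980545043945, 25.930675506591797) 411.0 [0.4235 0.294  0.0109]
[[0.4475 0.3289 0.02  ]
 [0.4664 0.2855 0.02  ]
 [0.4009 0.2544 0.02  ]
 [0.3822 0.2973 0.02  ]] [0.4243 0.2915 0.02  ]
B (461.291454442558, 332.4202037351443) (20.29875946044922, 31.841190338134766) 589.0 (297.26468506723285, 154.3602264685067) (12.26905632019043, 23.082462310791016) 235.5 [ 0.4118 -0.3421  0.0111]
[[ 0.3787 -0.312   0.02  ]
 [ 0.4501 -0.3203  0.02  ]
 [ 0.446  -0.3676  0.02  ]
 [ 0.3745 -0.3589  0.02  ]] [ 0.4123 -0.3397  0.02  ]
```

```bash
cat >> h.py <<'E'
LY=-0.037; LO=np.array([0.6484,-0.0087,0.])
def L2W(p): return LO+R.from_euler('z',LY).apply(p)
def go(p,yaw):
    s=st();A=R.from_euler('xyz',s['eef_rot']);B=R.from_euler('xyz',[np.pi,0,yaw]);
    rv=np.degrees((A.inv()*B).as_rotvec())
    print('shift mm',np.round(A.inv().apply(np.array(p)-s['ee_pos'])*1000,1),'turn',np.round(rv,1),'| t',round(s['time'],2),'pos',np.round(s['ee_pos'],4),'yaw',round(s['eef_rot'][2],3),'F',np.round(s['wrist_force'],1),'q7',round(s['q'][6],2))
E
python3 -c "
from h import *
b=L2W([-.014,0,.1955]);print(b);go(b+[-.04,0,.20],np.pi/2+LY)"
```

```text
[ 0.63440958 -0.00818212  0.1955    ]
shift mm [ 571.9 -487.6  -92.9] turn [ -0.1  -0.  -72.8] | t 0.2 pos [ 0.1687 -0.6274  0.3021] yaw 0.263 F [-0.2 -0.3 -0.5] q7 -0.06
```

```bash
python3 -m creep '[[[36,-30,-93],[0,0,-10],1],[[100,-85,-93],[0,0,-20],1],[[160,-136,-93],[0,0,-30],1],[[214,-183,-93],[0,0,-40],1],[[268,-228,-93],[0,0,-50],1],[[322,-274,-93],[0,0,-60],1],[[376,-320,-93],[0,0,-70],1],[[430,-366,-93],[0,0,-73],1]]'; python3 -c "
from h import *
b=L2W([-.014,0,.1955]);go(b+[-.04,0,.20],np.pi/2+LY)"
```

```text
time: 1.2
ee_pos: [0.4311, -0.246, 0.3954]
eef_rot: [3.141, 0.001, 1.539]
wrist_force: [1.1, -1.0, -0.3]
finger_gap: 0.092
grip_force: 0.0
shift mm [ 2.429e+02  1.557e+02 -2.000e-01] turn [0.  0.  0.3] | t 1.2 pos [ 0.4311 -0.246   0.3954] yaw 1.539 F [ 1.1 -1.  -0.3] q7 0.35
```

```bash
python3 -m creep '[[[48,31,0],[0,0,0],1],[[96,62,0],[0,0,0],1],[[145,93,0],[0,0,0],1],[[194,125,0],[0,0,0],1],[[243,156,0],[0,0,0],1],[[243,156,0],[0,0,0],1]]'; python3 -c "
from h import *
d=grab('wrist','w1.png');W=np.array(d['world_to_cam']);print(-W[:3,:3].T@W[:3,3],-W[2,:3])
for n,y in (('L',.042),('R',-.042)):print(n,proj(d,L2W([-.014,y,.1955])))
print(proj(d,L2W([0,0,.125])))
"
```

```text
time: 1.95
ee_pos: [0.5955, -0.0049, 0.3946]
eef_rot: [-3.141, -0.003, 1.545]
wrist_force: [0.0, 0.6, 0.6]
finger_gap: 0.0918
grip_force: 0.0
[0.59862296 0.07813459 0.47661657] [-0.00702133 -0.28877684 -0.95737069]
L [371.73038824 184.06000848]
R [366.54862621 288.11811302]
[374.53593837 216.8667549 ]
```

View pics/w1.png

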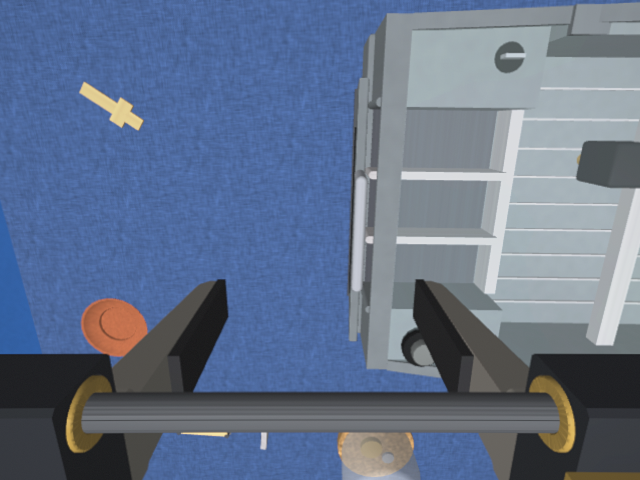

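The wrist view shows the bar from (360,174) to (357,290), the roof's front edge from (388,14) to (368,369), and wall noses at (369,175) and (367,240).

Run:
```python
from m import *
T=grab('top');S=grab('scene');w=grab('wrist')
ct=lambda u,v:((u+.5)/4-.5+235,(v+.5)/4-.5+145)
cs=lambda u,v:((u+.5)/4-.5+215,(v+.5)/4-.5+195)
for n,a,b,c in[('FL',(17,272),(538,430),(388,14)),('FR',(658,313),(210,52),(367,369)),('barL',(240,303),(440,200),(360,173)),('barR',(430,314),(347,98),(357,290))]:
    print(n,tri((T,ct(*a)),(S,cs(*b)),(w,c)),tri((T,ct(*a)),(w,c)),'z known',[onz(*q,.125 if n[0]=='F' else .1955) for q in((T,ct(*a)),(S,cs(*b)),(w,c))])
```

```text
FL [0.6563 0.1601 0.1128] [0.6695 0.1714 0.0519] z known [array([0.6537, 0.1591, 0.125 ]), array([0.6575, 0.1656, 0.125 ]), array([0.6567, 0.1537, 0.125 ])]
FR [ 0.641  -0.1793  0.1244] [ 0.6381 -0.1765  0.1375] z known [array([ 0.6405, -0.1787,  0.125 ]), array([ 0.6439, -0.1732,  0.125 ]), array([ 0.6397, -0.1857,  0.125 ])]
barL [0.6258 0.0368 0.192 ] [0.6244 0.0364 0.2035] z known [array([0.6251, 0.0374, 0.1955]), array([0.6266, 0.0401, 0.1955]), array([0.6262, 0.0348, 0.1955])]
barR [ 0.6227 -0.0551  0.1944] [ 0.6215 -0.0548  0.204 ] z known [array([ 0.6221, -0.0549,  0.1955]), array([ 0.6235, -0.0502,  0.1955]), array([ 0.6233, -0.0591,  0.1955])]
```

```bash
sed -i 's/^LY=.*/LY=-0.040; LO=np.array([0.6484,-0.0092,0.])/' h.py; python3 -c "
from h import *
go([.6245,-.009,.2715],np.pi/2+LY)"
```

```text
shift mm [  4.1  30.4 123.4] turn [-0.   0.1  0.2] | t 2.15 pos [ 0.5941 -0.0119  0.3949] yaw 1.535 F [ 0.3 -0.   0.9] q7 -0.26
```

```bash
python3 -m creep '[[[4,30,0],[0,0,0],0.6],[[4,30,60],[0,0,0],0.6],[[4,30,110],[0,0,0],0.6],[[4,30,123],[0,0,0],0.6],[[4,30,123],[0,0,0],0],[[4,30,123],[0,0,0],0],[[4,30,123],[0,0,0],0],[[4,30,123],[0,0,0],0]]' 20;  python3 -c "
from h import *
go([.6245,-.009,.2715],np.pi/2+LY)"
```

```text
time: 3.15
ee_pos: [0.625, -0.0072, 0.2733]
eef_rot: [3.14, 0.0, 1.537]
wrist_force: [0.1, -0.4, 1.3]
finger_gap: 0.0172
grip_force: 0.0
shift mm [-1.8 -0.4  1.8] turn [0.1 0.  0.3] | t 3.15 pos [ 0.625  -0.0072  0.2733] yaw 1.537 F [ 0.1 -0.4  1.3] q7 -0.33
```

```bash
python3 -m creep '[[[0,0,0],[0,0,0],0],[[0,0,0],[0,0,0],0],[[0,0,0],[0,0,0],0],[[0,0,0],[0,0,0],0]]' 25;  python3 -c "
from h import *
s=st();print(s['ee_pos'])
A=R.from_euler('xyz',s['eef_rot'])
r=.145
for a0 in(0.07,):
  for a in np.linspace(a0,1.6,17):
    d=R.from_euler('z',LY).apply([-(r)*(np.sin(a)-np.sin(a0)),0,r*(np.cos(a)-np.cos(a0))]);print(round(a,2),np.round(A.inv().apply(d)*1000,1))
"
```

```text
time: 3.65
ee_pos: [0.6249, -0.0072, 0.2727]
eef_rot: [3.141, 0.0, 1.537]
wrist_force: [-1.0, 0.3, 5.0]
finger_gap: 0.0081
grip_force: 25.0
[ 0.62489822 -0.0072283   0.27266729]
0.07 [0. 0. 0.]
0.17 [  0.1 -13.8   1.6]
0.26 [  0.2 -27.3   4.5]
0.36 [  0.2 -40.5   8.7]
0.45 [  0.3 -53.3  14.2]
0.55 [  0.4 -65.4  20.8]
0.64 [  0.5 -76.9  28.6]
0.74 [  0.5 -87.6  37.4]
0.84 [  0.6 -97.4  47.2]
0.93 [   0.6 -106.2   57.9]
1.03 [   0.7 -113.9   69.4]
1.12 [   0.7 -120.6   81.6]
1.22 [   0.8 -126.    94.4]
1.31 [   0.8 -130.2  107.6]
1.41 [   0.8 -133.1  121.1]
1.5 [   0.8 -134.6  134.9]
1.6 [   0.8 -134.9  148.8]
```

```bash
python3 -m creep '[[[0,-14,2],[0,0,0],0],[[0,-27,4],[0,0,0],0],[[0,-40,8],[0,0,0],0],[[0,-53,14],[0,0,0],0],[[0,-65,21],[0,0,0],0],[[0,-77,29],[0,0,0],0],[[0,-88,37],[0,0,0],0],[[0,-97,47],[0,0,0],0]]' 25
```

```text
time: 4.65
ee_pos: [0.5267, -0.0034, 0.2244]
eef_rot: [-3.141, -0.001, 1.537]
wrist_force: [0.2, 2.3, 2.7]
finger_gap: 0.0083
grip_force: 25.0
```

```bash
python3 -m creep '[[[0,-9,11],[0,0,0],0],[[0,-17,22],[0,0,0],0],[[0,-24,35],[0,0,0],0],[[0,-29,47],[0,0,0],0],[[0,-33,61],[0,0,0],0],[[0,-36,74],[0,0,0],0],[[0,-38,88],[0,0,0],0],[[0,-38,96],[0,0,0],0]]' 25
```

```text
time: 5.65
ee_pos: [0.4888, -0.0021, 0.1278]
eef_rot: [-3.14, -0.001, 1.538]
wrist_force: [-0.4, 4.7, 2.5]
finger_gap: 0.008
grip_force: 25.0
```

```bash
python3 -m creep '[[[0,0,2],[0,0,0],0],[[0,0,4],[0,0,0],0],[[0,0,5],[0,0,0],0],[[0,0,5],[0,0,0],0]]' 25
```

```text
time: 6.15
ee_pos: [0.4887, -0.002, 0.1252]
eef_rot: [-3.14, 0.001, 1.538]
wrist_force: [-6.4, 5.5, 25.4]
finger_gap: 0.0079
grip_force: 25.0
```

```bash
python3 -m creep '[[[0,0,0],[0,0,0],0.3],[[0,0,0],[0,0,0],0.3],[[0,0,0],[0,0,0],0.3],[[0,0,-60],[0,0,0],0.3],[[0,0,-120],[0,0,0],0.8],[[0,0,-180],[0,0,0],1],[[0,0,-240],[0,0,0],1],[[0,0,-280],[0,0,0],1]]' 25; python3 -c "
from h import *
d=grab('wrist','w2.png');t=grab('top','t2.png')
for y in(.068,0,-.068): print([np.round(proj(d,L2W([x,y,z]))) for x,z in((0,.055),(0,.125),(-.119,.0565))])
"
```

```text
time: 7.15
ee_pos: [0.4899, -0.003, 0.4067]
eef_rot: [3.139, 0.001, 1.536]
wrist_force: [0.5, -1.5, 0.2]
finger_gap: 0.0659
grip_force: 0.0
[array([462., 136.]), array([489., 139.]), array([354., 136.])]
[array([455., 197.]), array([480., 211.]), array([353., 197.])]
[array([449., 253.]), array([472., 275.]), array([351., 253.])]
```

View pics/w2.png

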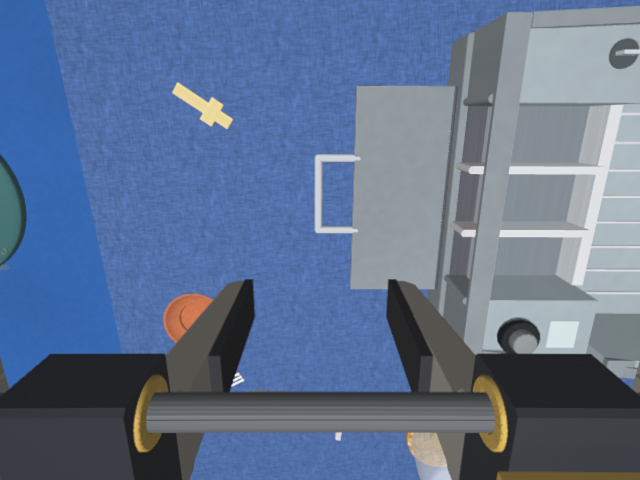

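The door is level, with corners at (357,87), (453,87), (435,290) and (351,290). The bar ends are at v=155 and 232, and the wall noses are at (462,168) and (457,230).

Run:
```python
from m import *
w=grab('wrist');T=grab('top')
inv=lambda p:R.from_euler('z',-LY).apply(p-LO)
for n,px,z in[('DL',(357,87),.0565),('DR',(351,290),.0565),('bL',(319,155),.0505),('bR',(318,232),.0505)]:print(n,inv(onz(w,px,z)))
for z in(.055,.075,.095,.12):print(z,inv(onz(w,(462,168),z)),inv(onz(w,(457,230),z)))
# door in top: grey mask
g=T['color'].astype(int);m=(abs(g[...,0]-g[...,2])<40)&(g.sum(2)>200)
m=m.astype(np.uint8)[215:290,240:410]
for r in(22,30,34,38):
  xs=np.flatnonzero(m[r]);print(r+215,xs.min()+240 if len(xs) else None,xs.max()+240 if len(xs) else None, [inv(onz(T,(x+240,r+215),.0565)) for x in (xs.min(),xs.max())] if len(xs) else '')
```

```text
DL [-0.1144  0.1184  0.0565]
DR [-0.1141 -0.1176  0.0565]
bL [-0.1546  0.0469  0.0505]
bR [-0.1554 -0.044   0.0505]
0.055 [0.008  0.0333 0.055 ] [ 0.0105 -0.0399  0.055 ]
0.075 [0.0004 0.0356 0.075 ] [ 0.0027 -0.0343  0.075 ]
0.095 [-0.0072  0.038   0.095 ] [-0.005  -0.0286  0.095 ]
0.12 [-0.0167  0.0409  0.12  ] [-0.0146 -0.0215  0.12  ]
237 258 370 [array([-0.0392,  0.1332,  0.0565]), array([-0.0228, -0.1166,  0.0565])]
245 255 369 [array([-0.0577,  0.1383,  0.0565]), array([-0.0411, -0.1152,  0.0565])]
249 256 369 [array([-0.0665,  0.1352,  0.0565]), array([-0.0501, -0.1157,  0.0565])]
253 256 369 [array([-0.0754,  0.1345,  0.0565]), array([-0.0591, -0.1161,  0.0565])]
```

```bash
python3 -c "
from h import *
go([.424,.2915,.32],.45)"
```

```text
shift mm [292.2 -75.8  83.7] turn [ 0.   0.  62.2] | t 7.35 pos [ 0.4895 -0.0031  0.404 ] yaw 1.536 F [-0.9  0.  -1. ] q7 -0.2
```

```bash
python3 -m creep '[[[35,-10,10],[0,0,10],1],[[80,-20,22],[0,0,20],1],[[125,-32,36],[0,0,30],1],[[170,-44,49],[0,0,40],1],[[215,-56,62],[0,0,50],1],[[260,-67,75],[0,0,60],1],[[292,-76,84],[0,0,62],1],[[292,-76,84],[0,0,62],1]]'
cat > look.py <<'E'
from m import *
import sys
f,x,y=sys.argv[1],float(sys.argv[2]),float(sys.argv[3])
w=grab('wrist',f);T=grab('top');go([x,y,.2],0)
c=proj(w,np.array([x,y,.02]));c=np.round(c).astype(int);k=90
a=ply(w,(max(c[0]-k,0),max(c[1]-k,0),c[0]+k,min(c[1]+k,350)));c=np.round(proj(T,np.array([x,y,.02]))).astype(int);k=35
b=ply(T,(c[0]-k,c[1]-k,c[0]+k,c[1]+k))
print(a[0],a[1],b[0],b[1],'tri',tri((w,a[0]),(T,b[0])))
q=np.array([onz(w,p,.02)for p in a[2]]);e=[q[1]-q[0],q[2]-q[1]];e=max(e,key=np.linalg.norm);print('w',onz(w,a[0],.02),q.mean(0),'edges',np.linalg.norm(q[1]-q[0]),np.linalg.norm(q[2]-q[1]),'axis',np.arctan(e[1]/e[0]))
print('top',onz(T,b[0],.02))
E
python3 look.py w3.png .424 .2915
```

```text
time: 8.35
ee_pos: [0.421, 0.294, 0.3175]
eef_rot: [-3.14, 0.005, 0.461]
wrist_force: [-0.2, 0.1, -0.3]
finger_gap: 0.0918
grip_force: 0.0
shift mm [  1.3  -0.  118.5] turn [ 0.1  0.2 26.1] | t 8.45 pos [0.4232 0.2911 0.3185] yaw 0.456 F [ 0.7 -0.4 -0.1] q7 -1.99
(np.float64(322.8734805397569), np.float64(200.24183115869297)) (45.177059173583984, 70.04027557373047) (np.float64(186.11003236245955), np.float64(324.03033980582524)) (32.4648323059082, 20.81477165222168) tri [ 0.4193  0.2925 -0.0138]
w [0.428  0.2947 0.02  ] [0.4268 0.2939 0.02  ] edges 0.07219943582173025 0.04455441636804409 axis 0.42863262117928314
top [0.4175 0.2842 0.02  ]
```

View pics/w3.png

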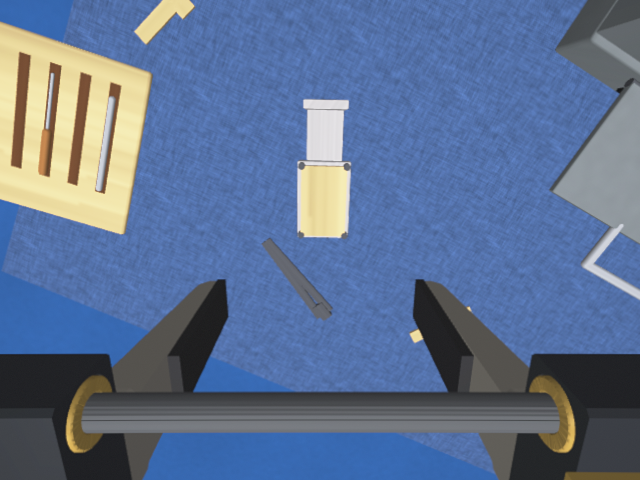

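The block is at about (323,200) with its plate at (326,104), already lined up with the tool. I'll take a second wrist view from lower down to get its height.

```bash
python3 -c "
from h import *
go([.427,.294,.22],.43)"; python3 -m creep '[[[5,1,50],[0,0,1.5],1],[[5,1,98],[0,0,1.5],1],[[5,1,98],[0,0,1.5],1],[[5,1,98],[0,0,1.5],1]]';python3 look.py w4.png .427 .294
python3 - <<'E'
from m import *
# height from the two wrist views: first view pixel with its camera shifted up (pose at w3)
E
```

```text
shift mm [ 5.  -0.9 98.5] turn [0.  0.2 1.5] | t 8.45 pos [0.4232 0.2911 0.3185] yaw 0.456 F [ 0.7 -0.4 -0.1] q7 -1.99
time: 8.95
ee_pos: [0.4295, 0.2929, 0.2235]
eef_rot: [-3.141, -0.001, 0.427]
wrist_force: [-0.0, 0.7, 0.5]
finger_gap: 0.0918
grip_force: 0.0
shift mm [-2.3 -1.7 24.2] turn [-0.1 -0.2 24.5] | t 9.05 pos [0.4297 0.2934 0.2242] yaw 0.428 F [-0.  -0.6 -0.5] q7 -2.11
(np.float64(317.29103522597154), np.float64(234.6478749915808)) (88.0, 59.0) (np.float64(185.89296636085626), np.float64(329.08990825688073)) (17.08397102355957, 20.79787826538086) tri [ 0.4104  0.2929 -0.0252]
w [0.4286 0.2948 0.02  ] [0.4269 0.2947 0.02  ] edges 0.04466193975578639 0.07199455686909774 axis 0.44659617061446794
top [0.4062 0.284  0.02  ]
```

```bash
python3 -c "
from h import *
go([.4275,.2945,.091],.438)"
```

```text
shift mm [ -2.   -1.9 133.2] turn [-0.  -0.2 -0.6] | t 9.05 pos [0.4297 0.2934 0.2242] yaw 0.428 F [-0.  -0.6 -0.5] q7 -2.11
```

```bash
python3 -m creep '[[[-2,-2,50],[0,0,-0.6],1],[[-2,-2,100],[0,0,-0.6],1],[[-2,-2,133],[0,0,-0.6],1],[[-2,-2,133],[0,0,-0.6],1],[[-2,-2,133],[0,0,-0.6],0],[[-2,-2,133],[0,0,-0.6],0],[[-2,-2,133],[0,0,-0.6],0],[[-2,-2,133],[0,0,-0.6],0]]' 45
```

```text
time: 10.05
ee_pos: [0.4261, 0.2939, 0.0894]
eef_rot: [3.141, -0.0, 0.439]
wrist_force: [0.2, -2.4, 0.5]
finger_gap: 0.0543
grip_force: 0.4
```

```bash
python3 -m creep '[[[0,0,0],[0,0,0],0],[[0,0,-20],[0,0,0],0],[[0,0,-60],[0,0,0],0],[[0,0,-110],[0,0,0],0],[[0,0,-150],[0,0,0],0],[[0,0,-150],[0,0,0],0]]' 45; python3 -c "
from h import *
go(L2W([-.055,.0687,.20]),np.pi+LY)"
```

```text
time: 10.8
ee_pos: [0.427, 0.2951, 0.2429]
eef_rot: [-3.141, -0.007, 0.439]
wrist_force: [0.8, -0.2, -2.2]
finger_gap: 0.0539
grip_force: 45.0
shift mm [ 53.7 283.3  43.2] turn [ 5.000e-01 -1.000e-01 -1.526e+02] | t 10.8 pos [0.427  0.2951 0.2429] yaw 0.439 F [ 0.8 -0.2 -2.2] q7 -2.1
```

```bash
python3 -m creep '[[[5,20,0],[0,0,-10],0],[[10,40,0],[0,0,-20],0],[[14,60,0],[0,0,-30],0],[[18,80,0],[0,0,-40],0],[[22,100,0],[0,0,-50],0],[[26,120,0],[0,0,-60],0],[[30,140,0],[0,0,-70],0],[[34,160,0],[0,0,-80],0]]' 45; python3 -c "
from h import *
go(L2W([-.055,.0687,.20]),np.pi+LY)"
```

```text
time: 11.8
ee_pos: [0.5243, 0.1627, 0.238]
eef_rot: [-3.139, -0.0, 1.841]
wrist_force: [-0.1, 0.1, -2.0]
finger_gap: 0.0533
grip_force: 45.0
shift mm [-116.6   42.4   37.9] turn [ -0.1  -0.1 -72.2] | t 11.8 pos [0.5243 0.1627 0.238 ] yaw 1.841 F [-0.1  0.1 -2. ] q7 -0.57
```

```bash
python3 -m creep '[[[-15,6,0],[0,0,-10],0],[[-30,12,0],[0,0,-20],0],[[-48,18,0],[0,0,-30],0],[[-66,24,0],[0,0,-40],0],[[-84,30,0],[0,0,-50],0],[[-100,36,0],[0,0,-60],0],[[-117,42,0],[0,0,-70],0],[[-117,42,10],[0,0,-72],0]]' 45; python3 -c "
from h import *
w=grab('wrist','w5.png');grab('scene','s5.png')
go(L2W([-.055,.0687,.1475]),np.pi+LY)"
```

```text
time: 12.8
ee_pos: [0.5961, 0.0603, 0.2278]
eef_rot: [3.141, -0.001, 3.089]
wrist_force: [-0.5, 0.2, -2.5]
finger_gap: 0.0535
grip_force: 45.0
shift mm [-2.1 -0.1 79.4] turn [ 0.  -0.2 -0.6] | t 12.9 pos [0.5944 0.0618 0.2269] yaw 3.09 F [-0.4 -0.4 -1.8] q7 0.72
```

View pics/w5.png

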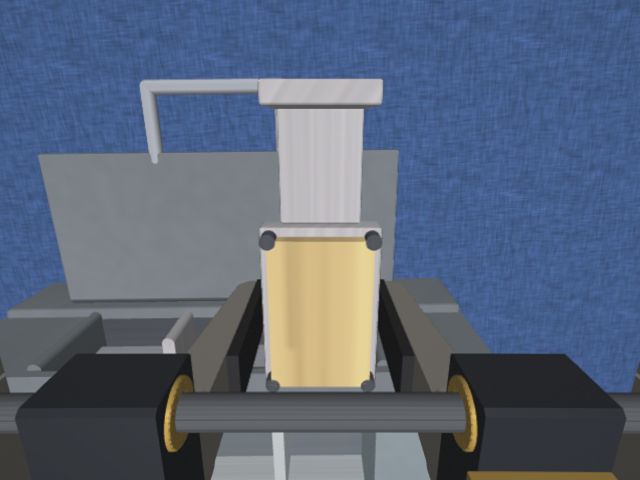

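```bash
python3 -m creep '[[[-2,0,40],[0,0,-0.6],0],[[-2,0,70],[0,0,-0.6],0],[[-2,0,79],[0,0,-0.6],0],[[-2,0,79],[0,0,-0.6],0]]' 45; python3 -c "
from h import *
go(L2W([-.022,.0687,.1468]),np.pi+LY)"
```

```text
time: 13.4
ee_pos: [0.5975, 0.0624, 0.1503]
eef_rot: [3.141, -0.0, 3.103]
wrist_force: [-0.0, -0.4, -1.6]
finger_gap: 0.0534
grip_force: 45.0
shift mm [-31.7  -0.9   3.5] turn [ 0.  -0.   0.1] | t 13.4 pos [0.5975 0.0624 0.1503] yaw 3.103 F [-0.  -0.4 -1.6] q7 0.67
```

```bash
python3 -m creep '[[[-5,-1,1],[0,0,0],0],[[-12,-1,1.5],[0,0,0],0],[[-18,-1,2],[0,0,0],0],[[-25,-1,2],[0,0,0],0],[[-32,-1,2.5],[0,0,0],0],[[-32,-1,3],[0,0,0],0],[[-32,-1,3],[0,0,0],0]]' 45; python3 -c "
from h import *
go(L2W([-.022,.0687,.1460]),np.pi+LY)"
```

```text
time: 14.28
ee_pos: [0.6295, 0.0595, 0.1469]
eef_rot: [-3.142, -0.001, 3.103]
wrist_force: [-0.4, 0.3, -1.9]
finger_gap: 0.0537
grip_force: 45.0
shift mm [0.4 0.8 0.9] turn [-0.  -0.   0.1] | t 14.28 pos [0.6295 0.0595 0.1469] yaw 3.103 F [-0.4  0.3 -1.9] q7 0.71
```

```bash
python3 -m creep '[[[0,0,1],[0,0,0],0],[[0,0,2],[0,0,0],0],[[0,0,2],[0,0,0],0]]' 45
```

```text
time: 14.65
ee_pos: [0.6296, 0.0595, 0.1459]
eef_rot: [-3.141, -0.0, 3.102]
wrist_force: [-3.2, -0.6, 5.1]
finger_gap: 0.0536
grip_force: 45.0
```

```bash
python3 -m creep '[[[0,0,0],[0,0,0],0.8],[[0,0,0],[0,0,0],0.8],[[0,0,0],[0,0,0],0.8],[[0,0,-50],[0,0,0],0.8],[[0,0,-100],[0,0,0],0.8],[[50,0,-100],[0,0,0],0],[[100,0,-100],[0,0,0],0],[[126,0,-100],[0,0,0],0]]' 20; python3 -c "
from h import *
w=grab('wrist','w6.png');T=grab('top');S=grab('scene','s6.png')
go(L2W([-.148,.0687,.158]),np.pi+LY)
print(proj(w,L2W([-.119,.0687,.0985])))"
```

```text
time: 15.65
ee_pos: [0.5016, 0.0643, 0.245]
eef_rot: [-3.14, -0.001, 3.104]
wrist_force: [1.0, 0.8, -0.6]
finger_gap: 0.0454
grip_force: 0.0
shift mm [ 0.4  1.5 87.3] turn [-0.1  0.   0.1] | t 15.8 pos [0.5036 0.064  0.2453] yaw 3.103 F [ 1.2 -0.4  0.3] q7 0.68
[321.32730394 299.32090008]
```

View pics/w6.png

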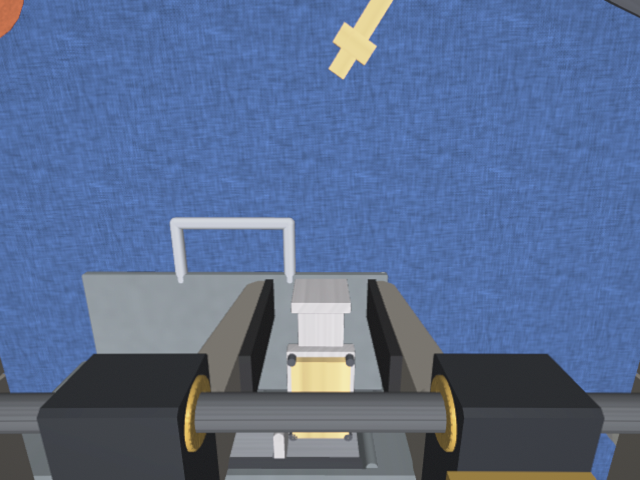

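The tray lies straight on the shelf in front of bay 1. Its plate is centred at u=321, with the foot at v=280 and the top at v=308.

```bash
python3 -m creep '[[[0,1.5,0],[0,0,0],0],[[0,1.5,0],[0,0,0],0],[[0,1.5,45],[0,0,0],0],[[0,1.5,87],[0,0,0],0],[[0,1.5,87],[0,0,0],0]]' 20; python3 -m creep '[[[-8,0,0],[0,0,0],0],[[-20,0,0],[0,0,0],0],[[-30,0,0],[0,0,0],0],[[-40,0,0],[0,0,0],0],[[-50,0,0],[0,0,0],0],[[-60,0,0],[0,0,0],0],[[-70,0,0],[0,0,0],0],[[-80,0,0],[0,0,0],0]]' 20;python3 -c "
from h import *
go(L2W([-.012,.0687,.158]),np.pi+LY)"
```

```text
time: 16.42
ee_pos: [0.503, 0.0657, 0.156]
eef_rot: [-3.141, -0.005, 3.103]
wrist_force: [0.0, -0.2, -0.2]
finger_gap: 0.0006
grip_force: 0.0
time: 17.42
ee_pos: [0.5846, 0.0626, 0.1581]
eef_rot: [-3.142, 0.0, 3.102]
wrist_force: [-3.2, 0.2, 1.7]
finger_gap: 0.0004
grip_force: 1.4
shift mm [-54.6  -0.5   0.1] turn [-0.  0.  0.] | t 17.43 pos [0.5846 0.0626 0.1581] yaw 3.102 F [-3.2  0.2  1.7] q7 0.67
```

```bash
python3 -m creep '[[[-8,0,0],[0,0,0],0],[[-16,0,0],[0,0,0],0],[[-24,0,0],[0,0,0],0],[[-32,0,0],[0,0,0],0],[[-38,0,0],[0,0,0],0],[[-44,0,0],[0,0,0],0],[[-46,0,0],[0,0,0],0]]' 20;python3 -c "
from h import *
go(L2W([-.012,.0687,.158]),np.pi+LY)"
```

```text
time: 18.3
ee_pos: [0.6305, 0.0608, 0.1583]
eef_rot: [3.141, 0.001, 3.102]
wrist_force: [-0.9, 0.1, -0.5]
finger_gap: 0.0007
grip_force: 0.4
shift mm [-8.7 -0.6  0.3] turn [0. 0. 0.] | t 18.3 pos [0.6305 0.0608 0.1583] yaw 3.102 F [-0.9  0.1 -0.5] q7 0.72
```

```bash
python3 -m creep '[[[-3,0,0],[0,0,0],0],[[-6,0,0],[0,0,0],0],[[-8,0,0],[0,0,0],0],[[-8,0,0],[0,0,0],0]]' 20;python3 -m creep '[[[-2,0,0],[0,0,0],0],[[-4,0,0],[0,0,0],0],[[-4,0,0],[0,0,0],0]]' 20
```

```text
time: 18.8
ee_pos: [0.6367, 0.0606, 0.1583]
eef_rot: [-3.14, -0.003, 3.103]
wrist_force: [-5.7, -0.4, 3.7]
finger_gap: 0.0005
grip_force: 2.9
time: 19.18
ee_pos: [0.6374, 0.0608, 0.1583]
eef_rot: [-3.138, -0.011, 3.104]
wrist_force: [-16.4, -3.8, 13.2]
finger_gap: 0.0006
grip_force: 8.7
```

```bash
python3 -m creep '[[[8,0,0],[0,0,0],0],[[30,0,0],[0,0,0],0],[[70,0,0],[0,0,0],0],[[120,0,-20],[0,0,0],0],[[140,0,-80],[0,0,0],0.5],[[140,0,-140],[0,0,0],1],[[140,0,-180],[0,0,0],1],[[140,0,-180],[0,0,0],1]]' 20;python3 -c "
from m import *
w=grab('wrist','w7.png');T=grab('top','t7.png');S=grab('scene')
a=ply(T,(430,270,495,370));b=ply(S,(255,135,325,185));print(a[0],a[3],b[0],b[3],onz(T,a[0],.02),onz(S,b[0],.02))
s=cv2.resize(S['color'][215:335,235:355],None,fx=5,fy=5,interpolation=cv2.INTER_CUBIC);cv2.imwrite('pics/s7.png',s[:,:,::-1])
go([.412,-.341,.30],np.pi-.116)
"
```

```text
time: 20.18
ee_pos: [0.5034, 0.0665, 0.3412]
eef_rot: [3.141, 0.007, 3.102]
wrist_force: [-0.2, 0.1, -0.6]
finger_gap: 0.0385
grip_force: 0.0
(461.2621468926554, 332.39830508474574) 590.0 (297.31571529245946, 154.3587033121917) 236.5 [ 0.4123 -0.3396  0.02  ] [ 0.4159 -0.3356  0.02  ]
shift mm [  73.7 -409.7   37.6] turn [-0.  -0.   4.4] | t 20.32 pos [0.5018 0.0655 0.3373] yaw 3.102 F [-0.  -0.2 -0.7] q7 0.78
```

View pics/s7.png

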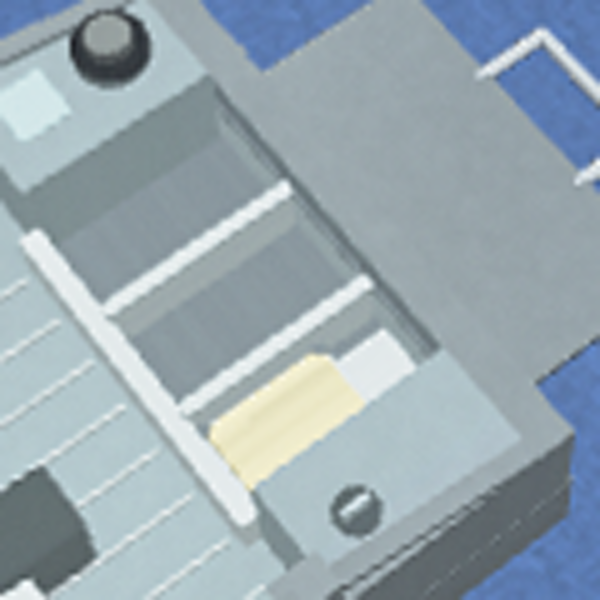

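The tray is home in bay 1, with its block against the stop. Tray B hasn't moved, so I'll go to it, turning the hand half a turn on the way.

```bash
python3 -m creep '[[[5,-20,0],[0,0,10],1],[[10,-50,0],[0,0,20],1],[[15,-80,0],[0,0,30],1],[[20,-110,0],[0,0,40],1],[[25,-140,0],[0,0,50],1],[[30,-170,0],[0,0,60],1],[[35,-200,10],[0,0,70],1],[[40,-230,20],[0,0,80],1]]' 20;python3 -c "
from h import *
go([.412,-.340,.30],-.116)"
```

```text
time: 21.32
ee_pos: [0.4521, -0.1635, 0.3167]
eef_rot: [-3.14, -0.001, 1.7]
wrist_force: [-0.4, -0.3, -0.3]
finger_gap: 0.0917
grip_force: 0.0
shift mm [-169.9  -62.6   16.7] turn [-1.000e-01  0.000e+00  1.041e+02] | t 21.32 pos [ 0.4521 -0.1635  0.3167] yaw 1.7 F [-0.4 -0.3 -0.3] q7 0.05
```

```bash
python3 -m creep '[[[-20,-8,2],[0,0,10],1],[[-42,-16,4],[0,0,20],1],[[-64,-24,7],[0,0,30],1],[[-86,-32,10],[0,0,40],1],[[-108,-40,12],[0,0,50],1],[[-130,-48,14],[0,0,60],1],[[-150,-56,17],[0,0,70],1],[[-170,-63,17],[0,0,80],1]]' 20;python3 -m creep '[[[0,0,0],[0,0,10],1],[[0,0,0],[0,0,20],1],[[0,0,0],[0,0,24],1],[[0,0,0],[0,0,24],1]]' 20; python3 look.py w8.png .413 -.340
```

```text
time: 22.32
ee_pos: [0.4126, -0.3397, 0.2993]
eef_rot: [-3.139, 0.002, 0.304]
wrist_force: [0.6, -0.7, 0.5]
finger_gap: 0.0916
grip_force: 0.0
time: 22.82
ee_pos: [0.4131, -0.339, 0.2999]
eef_rot: [-3.141, 0.002, -0.108]
wrist_force: [0.6, -0.1, 0.1]
finger_gap: 0.0924
grip_force: 0.0
shift mm [ -0.    1.  100.3] turn [-0.   0.1 -6.2] | t 22.93 pos [ 0.4133 -0.3391  0.3003] yaw -0.107 F [ 0.1 -0.4  0.9] q7 -1.27
(np.float64(319.5793907638568), np.float64(207.72846355370626)) (47.99999237060547, 71.99998474121094) (np.float64(457.25697503671074), np.float64(331.860988742046)) (12.222325325012207, 31.596975326538086) tri [ 0.4125 -0.3371 -0.0016]
w [ 0.4168 -0.3379  0.02  ] [ 0.4155 -0.3382  0.02  ] edges 0.07159070274172746 0.045378773591581 axis -0.12723547956323145
top [ 0.4134 -0.3303  0.02  ]
```

View pics/w8.png

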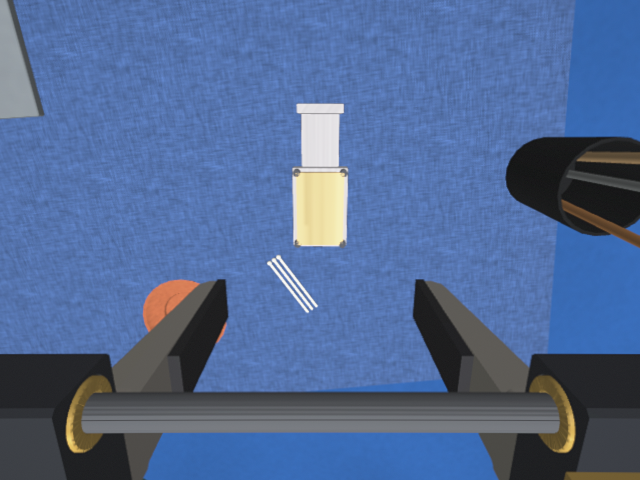

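Tray B's block is at (320,207), square to the tool, and nothing is near the fingers.

```bash
python3 -c "
from h import *
go([.4155,-.3383,.0905],-.118)"; python3 -m creep '[[[2,-1,60],[0,0,0.6],1],[[2,-1,120],[0,0,0.6],1],[[2,-1,170],[0,0,0.6],1],[[2,-1,200],[0,0,0.6],1],[[2,-1,210],[0,0,0.6],1],[[2,-1,210],[0,0,0.6],1]]'
```

```text
shift mm [  2.4  -0.8 209.8] turn [-0.   0.1  0.6] | t 22.93 pos [ 0.4133 -0.3391  0.3003] yaw -0.107 F [ 0.1 -0.4  0.9] q7 -1.27
time: 23.68
ee_pos: [0.4158, -0.3385, 0.0912]
eef_rot: [-3.141, 0.0, -0.119]
wrist_force: [0.6, 0.6, -0.3]
finger_gap: 0.0921
grip_force: 0.0
```

```bash
python3 -m creep '[[[0,0,1],[0,0,0],0],[[0,0,1],[0,0,0],0],[[0,0,1],[0,0,0],0],[[0,0,1],[0,0,0],0],[[0,0,1],[0,0,0],0],[[0,0,-40],[0,0,0],0],[[0,0,-90],[0,0,0],0],[[0,0,-140],[0,0,0],0]]' 45; python3 -c "
from h import *
go(L2W([-.055,.0007,.24]),np.pi+LY-.001)"
```

```text
time: 24.68
ee_pos: [0.4151, -0.3382, 0.232]
eef_rot: [-3.141, 0.001, -0.119]
wrist_force: [1.3, -0.6, -1.3]
finger_gap: 0.0535
grip_force: 45.0
shift mm [ 137.6 -350.8   -7.8] turn [1.000e-01 1.000e-01 1.755e+02] | t 24.68 pos [ 0.4151 -0.3382  0.232 ] yaw -0.119 F [ 1.3 -0.6 -1.3] q7 -1.35
```

```bash
python3 -m creep '[[[8,-25,-5],[0,0,-10],0],[[18,-50,-10],[0,0,-20],0],[[28,-75,-10],[0,0,-30],0],[[38,-100,-10],[0,0,-40],0],[[48,-125,-10],[0,0,-50],0],[[58,-150,-10],[0,0,-60],0],[[68,-175,-10],[0,0,-70],0],[[78,-200,-10],[0,0,-80],0]]' 45; python3 -c "
from h import *
go(L2W([-.055,.0007,.24]),np.pi+LY-.001)"
```

```text
time: 25.68
ee_pos: [0.5168, -0.1486, 0.2407]
eef_rot: [-3.141, 0.0, 1.282]
wrist_force: [1.2, -0.2, -2.7]
finger_gap: 0.054
grip_force: 45.0
shift mm [158.2  33.    0.7] turn [  -0.    -0.  -104.2] | t 25.68 pos [ 0.5168 -0.1486  0.2407] yaw 1.282 F [ 1.2 -0.2 -2.7] q7 -0.54
```

```bash
python3 -m creep '[[[20,4,0],[0,0,-10],0],[[40,8,0],[0,0,-20],0],[[60,12,0],[0,0,-30],0],[[80,16,0],[0,0,-40],0],[[100,20,0],[0,0,-50],0],[[120,24,0],[0,0,-60],0],[[140,28,0],[0,0,-70],0],[[158,33,0],[0,0,-80],0]]' 45; python3 -m creep '[[[0,0,0],[0,0,-10],0],[[0,0,0],[0,0,-20],0],[[0,0,0],[0,0,-24],0],[[0,0,0],[0,0,-24],0]]' 45; python3 -c "
from h import *
grab('wrist','w9.png')
go(L2W([-.055,.0007,.149]),np.pi+LY-.001)"
```

```text
time: 26.68
ee_pos: [0.5942, -0.0072, 0.2405]
eef_rot: [-3.141, -0.001, 2.679]
wrist_force: [0.7, -0.7, -2.3]
finger_gap: 0.0542
grip_force: 45.0
time: 27.18
ee_pos: [0.594, -0.0078, 0.2404]
eef_rot: [3.141, -0.001, 3.091]
wrist_force: [0.0, -0.1, -1.8]
finger_gap: 0.0533
grip_force: 45.0
shift mm [ 0.6  1.5 91.6] turn [ 0.  -0.1 -0.6] | t 27.23 pos [ 0.594  -0.0078  0.2406] yaw 3.09 F [-0.7  0.5 -1.4] q7 0.79
```

View pics/w9.png

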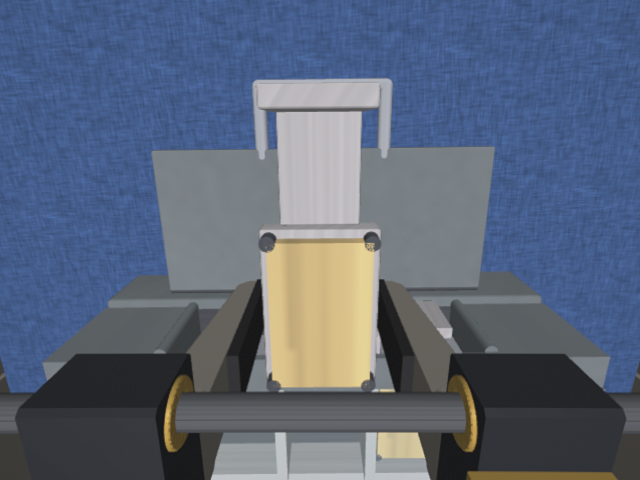

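The tray is held straight and centred on the bar (u=320), with bay 2 ahead.

```bash
python3 -m creep '[[[0,1.5,45],[0,0,-0.6],0],[[0,1.5,80],[0,0,-0.6],0],[[0,1.5,91],[0,0,-0.6],0],[[0,1.5,91],[0,0,-0.6],0],[[0,1.5,91],[0,0,-0.6],0]]' 45; python3 -c "
from h import *
go(L2W([-.022,.0007,.1465]),np.pi+LY-.001)"
```

```text
time: 27.85
ee_pos: [0.5951, -0.0058, 0.1517]
eef_rot: [3.141, 0.002, 3.102]
wrist_force: [-0.2, -0.7, -1.2]
finger_gap: 0.0537
grip_force: 45.0
shift mm [-31.4  -0.5   5.2] turn [0.  0.1 0.1] | t 27.85 pos [ 0.5951 -0.0058  0.1517] yaw 3.102 F [-0.2 -0.7 -1.2] q7 0.73
```

```bash
python3 -m creep '[[[-5,-0.5,2],[0,0,0],0],[[-12,-0.5,3],[0,0,0],0],[[-18,-0.5,4],[0,0,0],0],[[-25,-0.5,4],[0,0,0],0],[[-31,-0.5,5],[0,0,0],0],[[-31,-0.5,6],[0,0,0],0],[[-31,-0.5,6],[0,0,0],0]]' 45; python3 -c "
from h import *
go(L2W([-.022,.0007,.1460]),np.pi+LY)"
```

```text
time: 28.72
ee_pos: [0.6246, -0.0066, 0.147]
eef_rot: [-3.141, -0.002, 3.103]
wrist_force: [-8.7, -1.5, 17.9]
finger_gap: 0.0536
grip_force: 45.0
shift mm [-1.9 -0.9  1. ] turn [-0.  -0.1  0.1] | t 28.73 pos [ 0.6246 -0.0066  0.147 ] yaw 3.103 F [-8.7 -1.5 17.9] q7 0.76
```

```bash
python3 -m creep '[[[0,0,0],[0,0,0],0.8],[[0,0,0],[0,0,0],0.8],[[0,0,0],[0,0,0],0.8],[[0,0,-50],[0,0,0],0.8],[[0,0,-100],[0,0,0],0.8],[[50,0,-100],[0,0,0],0],[[100,0,-100],[0,0,0],0],[[124,0,-100],[0,0,0],0]]' 20; python3 -c "
from h import *
w=grab('wrist','w10.png');T=grab('top');S=grab('scene','s10.png')
go(L2W([-.150,.0007,.158]),np.pi+LY)
print(proj(w,L2W([-.119,.0007,.0985])))"
```

```text
time: 29.72
ee_pos: [0.4991, -0.0035, 0.2436]
eef_rot: [-3.14, -0.002, 3.103]
wrist_force: [0.8, -0.5, 0.8]
finger_gap: 0.0456
grip_force: 0.0
shift mm [ 2.6  1.3 85.9] turn [-0.1 -0.   0. ] | t 29.88 pos [ 0.5011 -0.0038  0.2439] yaw 3.102 F [ 0.6  0.2 -0. ] q7 0.74
[321.32802558 300.25154614]
```

View pics/w10.png

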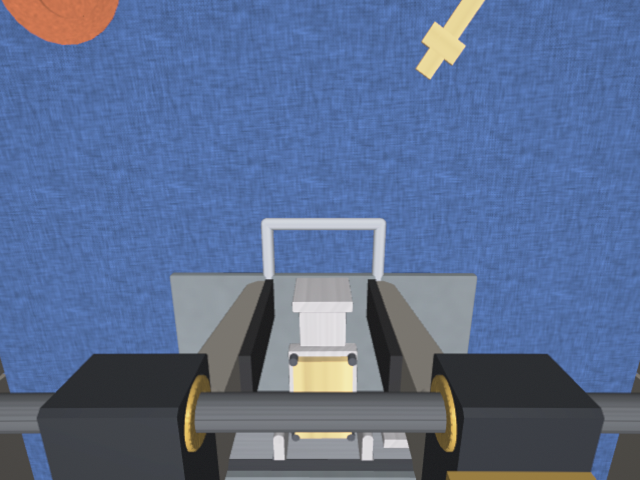

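The tray stands straight in front of bay 2, with its plate at u=322 and between v=278 and v=308.

```bash
python3 -m creep '[[[3,1,0],[0,0,0],0],[[3,1,0],[0,0,0],0],[[3,1,45],[0,0,0],0],[[3,1,86],[0,0,0],0],[[3,1,86],[0,0,0],0]]' 20; python3 -m creep '[[[-10,0,0],[0,0,0],0],[[-22,0,0],[0,0,0],0],[[-32,0,0],[0,0,0],0],[[-42,0,0],[0,0,0],0],[[-52,0,0],[0,0,0],0],[[-62,0,0],[0,0,0],0],[[-72,0,0],[0,0,0],0],[[-82,0,0],[0,0,0],0]]' 20;python3 -m creep '[[[-8,0,0],[0,0,0],0],[[-16,0,0],[0,0,0],0],[[-24,0,0],[0,0,0],0],[[-32,0,0],[0,0,0],0],[[-38,0,0],[0,0,0],0],[[-44,0,0],[0,0,0],0],[[-46,0,0],[0,0,0],0]]' 20;python3 -c "
from h import *
go(L2W([-.014,.0007,.158]),np.pi+LY)"
```

```text
time: 30.5
ee_pos: [0.4975, -0.0018, 0.1562]
eef_rot: [3.141, -0.005, 3.103]
wrist_force: [-0.2, -0.2, 0.5]
finger_gap: 0.0005
grip_force: 0.0
time: 31.5
ee_pos: [0.5811, -0.0051, 0.1581]
eef_rot: [-3.142, 0.0, 3.102]
wrist_force: [-3.1, 0.8, 1.5]
finger_gap: 0.0005
grip_force: 1.5
time: 32.38
ee_pos: [0.6269, -0.0069, 0.1583]
eef_rot: [3.141, 0.001, 3.102]
wrist_force: [-0.7, -0.1, -1.3]
finger_gap: 0.0005
grip_force: 0.4
shift mm [-7.6 -0.7  0.3] turn [0. 0. 0.] | t 32.38 pos [ 0.6269 -0.0069  0.1583] yaw 3.102 F [-0.7 -0.1 -1.3] q7 0.78
```

```bash
python3 -m creep '[[[-3,0,0],[0,0,0],0],[[-6,0,0],[0,0,0],0],[[-8,0,0],[0,0,0],0],[[-8,0,0],[0,0,0],0]]' 20;python3 -m creep '[[[-2,0,0],[0,0,0],0],[[-4,0,0],[0,0,0],0],[[-4,0,0],[0,0,0],0]]' 20
```

```text
time: 32.88
ee_pos: [0.6339, -0.0072, 0.1583]
eef_rot: [-3.141, -0.001, 3.102]
wrist_force: [-4.1, -1.1, 3.8]
finger_gap: 0.0006
grip_force: 2.1
time: 33.25
ee_pos: [0.6346, -0.007, 0.1583]
eef_rot: [-3.139, -0.009, 3.103]
wrist_force: [-16.3, -1.6, 11.1]
finger_gap: 0.0006
grip_force: 8.2
```

```bash
python3 -m creep '[[[8,0,0],[0,0,0],0],[[40,0,0],[0,0,0],0],[[80,0,0],[0,0,0],0],[[120,0,-20],[0,0,0],0],[[150,0,-70],[0,0,0],0.5],[[150,0,-130],[0,0,0],0.5],[[150,0,-180],[0,0,0],0.5],[[150,0,-180],[0,0,0],0.5]]' 20;python3 -m creep '[[[0,0,0],[0,0,10],0.5],[[0,0,0],[0,0,20],0.5],[[0,0,0],[0,0,30],0.5],[[0,0,0],[0,0,40],0.5],[[0,0,0],[0,0,50],0.5],[[0,0,0],[0,0,60],0.5],[[0,0,0],[0,0,70],0.5],[[0,0,0],[0,0,80],0.5]]' 20;python3 -c "
from h import *
w=grab('wrist','w11.png');S=grab('scene')
a=w['color'][60:360,330:640];s=S['color'][215:335,235:355]
a=cv2.resize(a,(413,400));s=cv2.resize(s,(386,400),interpolation=cv2.INTER_CUBIC);cv2.imwrite('pics/c11.png',np.hstack([a,s])[:,:,::-1])
go([.4887,-.003,.1275],np.pi/2+LY)"
```

```text
time: 34.25
ee_pos: [0.4902, -0.0009, 0.3416]
eef_rot: [-3.142, 0.008, 3.101]
wrist_force: [0.5, -0.4, -0.5]
finger_gap: 0.0385
grip_force: 0.0
time: 35.25
ee_pos: [0.4884, -0.0018, 0.3373]
eef_rot: [3.141, 0.0, 1.7]
wrist_force: [-0.1, 0.9, -0.1]
finger_gap: 0.0459
grip_force: 0.0
shift mm [-1.000e+00  1.000e-01  2.101e+02] turn [ 0.   0.1 10. ] | t 35.35 pos [ 0.4884 -0.0017  0.3376] yaw 1.706 F [ 0.6 -0.  -1. ] q7 -0.3
```

View pics/c11.png

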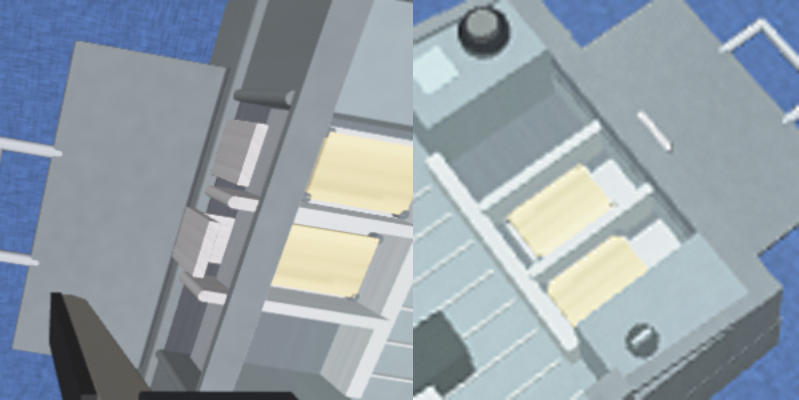

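Tray 1 is home. Tray 2 has come back out: there is a gap to the stop, and its plate at crop (200,240) stands proud. I'll push it home again.

```bash
python3 -m creep '[[[0,0,0],[0,0,-10],0],[[0,0,0],[0,0,-20],0],[[0,0,0],[0,0,-30],0],[[0,0,0],[0,0,-40],0],[[0,0,0],[0,0,-50],0],[[0,0,0],[0,0,-60],0],[[0,0,0],[0,0,-70],0],[[0,0,0],[0,0,-80],0]]' 20;python3 -c "
from h import *
w=grab('wrist','w12.png')
inv=lambda p:R.from_euler('z',-LY).apply(p-LO)
f=lambda u,v:(330+u*310/413,60+v*300/400)
go(L2W([-.090,.0007,.158]),np.pi+LY)"
```

```text
time: 36.35
ee_pos: [0.4885, -0.0017, 0.3375]
eef_rot: [3.141, 0.0, 3.112]
wrist_force: [-0.4, -0.0, -0.1]
finger_gap: 0.0004
grip_force: 0.0
shift mm [-70.1  -1.6 179.3] turn [ 0.1 -0.   0.8] | t 36.4 pos [ 0.4885 -0.0018  0.3373] yaw 3.116 F [-0.1 -0.2 -0.2] q7 0.86
```

View pics/w12.png

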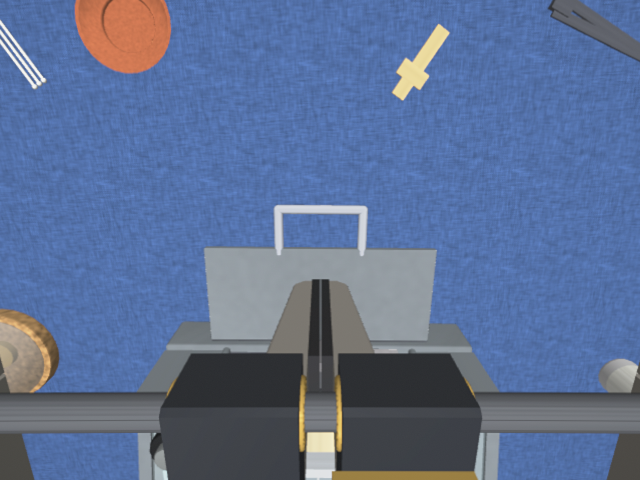

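The plate is hidden behind the fingers. The shelf in front is clear, so I'll descend and push.

```bash
python3 -m creep '[[[-35,-1.5,40],[0,0,0.7],0],[[-70,-1.5,90],[0,0,0.7],0],[[-70,-1.5,145],[0,0,0.7],0],[[-70,-1.5,179],[0,0,0.7],0],[[-70,-1.5,179],[0,0,0.7],0]]' 20; python3 -m creep '[[[-10,0,0],[0,0,0],0],[[-20,0,0],[0,0,0],0],[[-28,0,0],[0,0,0],0],[[-36,0,0],[0,0,0],0],[[-44,0,0],[0,0,0],0],[[-50,0,0],[0,0,0],0]]' 20;python3 -m creep '[[[-6,0,0],[0,0,0],0],[[-12,0,0],[0,0,0],0],[[-16,0,0],[0,0,0],0],[[-18,0,0],[0,0,0],0]]' 20;python3 -c "
from h import *
go(L2W([-.014,.0007,.158]),np.pi+LY)"
```

```text
time: 37.02
ee_pos: [0.557, -0.0057, 0.1566]
eef_rot: [3.141, -0.005, 3.091]
wrist_force: [0.6, 0.6, 1.3]
finger_gap: 0.0005
grip_force: 0.0
time: 37.78
ee_pos: [0.6088, -0.0083, 0.1591]
eef_rot: [3.142, 0.0, 3.09]
wrist_force: [-0.2, 0.5, 0.0]
finger_gap: 0.0006
grip_force: 0.0
time: 38.28
ee_pos: [0.626, -0.009, 0.1591]
eef_rot: [-3.142, -0.001, 3.09]
wrist_force: [-2.5, -0.4, 2.5]
finger_gap: 0.0006
grip_force: 1.0
shift mm [-8.4  1.5  1.1] turn [-0.  -0.1 -0.6] | t 38.27 pos [ 0.626  -0.009   0.1591] yaw 3.09 F [-2.5 -0.4  2.5] q7 0.79
```

```bash
python3 -m creep '[[[-4,1,0],[0,0,-0.6],0],[[-8,1,0],[0,0,-0.6],0],[[-10,1,0],[0,0,-0.6],0],[[-12,1,0],[0,0,-0.6],0],[[-13,1,0],[0,0,-0.6],0],[[-13,1,0],[0,0,-0.6],0]]' 20; python3 -c "
from h import *
S=grab('scene')
s=S['color'][235:335,255:355]
cv2.imwrite('pics/c13.png',cv2.resize(s,(600,600),interpolation=cv2.INTER_CUBIC)[:,:,::-1])"
```

```text
time: 39.02
ee_pos: [0.6348, -0.0084, 0.1591]
eef_rot: [-3.138, -0.012, 3.102]
wrist_force: [-19.1, -2.8, 13.5]
finger_gap: 0.0008
grip_force: 9.3
```

View pics/c13.png

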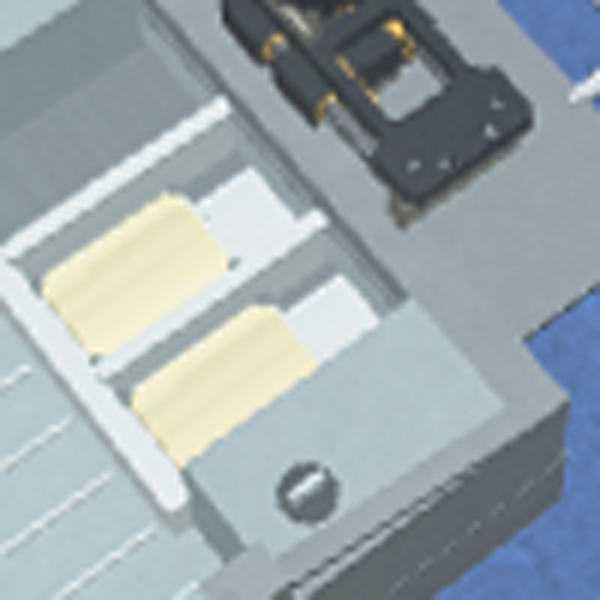

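I've now viewed 16 pictures, which is over the 14 allowed, so I'll check by numbers from here on. I'll record tray 2's plywood position now and again after the hand withdraws.

```bash
cat > chk.py <<'E'
from m import *
S=grab('scene');m=cv2.inRange(cv2.cvtColor(S['color'],cv2.COLOR_RGB2HSV)[235:335,255:345],(15,35,150),(40,255,255))
n,l,s,c=cv2.connectedComponentsWithStats(m)
for i in range(1,n):
    if s[i,4]>60: p=c[i]+[255,235];print(s[i],np.round(p,2),np.round(R.from_euler('z',-LY).apply(onz(S,p,.075)-LO),4))
E
python3 chk.py; python3 -m creep '[[[6,0,0],[0,0,0],0],[[12,0,0],[0,0,0],0],[[25,0,0],[0,0,0],0],[[50,0,0],[0,0,0],0],[[80,0,0],[0,0,0],0]]' 20; python3 chk.py
```

```text
[  7  32  30  27 375] [276.15 279.42] [0.0939 0.     0.075 ]
[ 22  51  31  27 401] [291.28 298.28] [0.0938 0.0651 0.075 ]
time: 39.75
ee_pos: [0.5584, -0.0054, 0.1591]
eef_rot: [3.141, 0.0, 3.1]
wrist_force: [-0.0, -0.8, 1.2]
finger_gap: 0.0003
grip_force: 0.0
[  7  32  30  27 370] [276.12 279.34] [ 0.0938 -0.0002  0.075 ]
[ 22  51  31  27 402] [291.31 298.28] [0.0938 0.0652 0.075 ]
```

Both blocks now sit 93.8 mm in, which is home, and they stay there. Next is the door.

```bash
python3 -m creep '[[[20,0,-60],[0,0,0],0.3],[[45,0,-110],[0,0,10],0.4],[[70,0,-110],[0,0,20],0.4],[[70,0,-110],[0,0,30],0.4],[[70,0,-110],[0,0,40],0.4],[[70,0,-110],[0,0,50],0.4],[[70,0,-110],[0,0,60],0.4],[[70,0,-110],[0,0,70],0.4]]' 20;python3 -m creep '[[[0,0,0],[0,0,10],0.35],[[0,0,0],[0,0,20],0.35],[[0,0,0],[0,0,20],0.35]]' 20;python3 chk.py;python3 -c "
from h import *
go([.4887,-.0025,.1275],np.pi/2+LY)"
```

```text
time: 40.8
ee_pos: [0.489, -0.0027, 0.2691]
eef_rot: [3.141, 0.001, 1.873]
wrist_force: [-0.1, 0.2, -0.5]
finger_gap: 0.0366
grip_force: 0.0
time: 41.18
ee_pos: [0.4891, -0.0026, 0.2693]
eef_rot: [3.141, 0.001, 1.532]
wrist_force: [0.1, -0.8, -0.6]
finger_gap: 0.0322
grip_force: 0.0
[  7  32  30  27 373] [276.16 279.42] [0.0938 0.     0.075 ]
[ 22  51  31  27 402] [291.31 298.28] [0.0938 0.0652 0.075 ]
shift mm [  0.2  -0.5 141.7] turn [0.  0.1 0.2] | t 41.23 pos [ 0.4891 -0.0026  0.2692] yaw 1.533 F [ 0.4 -0.4  0.2] q7 -0.52
```

```bash
python3 -m creep '[[[0,0,50],[0,0,0],0.35],[[0,0,100],[0,0,0],0.35],[[0,0,135],[0,0,0],0.35],[[0,0,141],[0,0,0],0.35],[[0,0,141],[0,0,0],0],[[0,0,141],[0,0,0],0],[[0,0,141],[0,0,0],0],[[0,0,141],[0,0,0],0]]' 25;python3 -c "
from h import *
s=st();A=R.from_euler('xyz',s['eef_rot']);r=.145;a0=np.pi/2
for a in np.linspace(a0,-.03,18):
    d=R.from_euler('z',LY).apply([-r*(np.sin(a)-np.sin(a0)),0,r*(np.cos(a)-np.cos(a0))]);print(round(a,2),np.round(A.inv().apply(d)*1000).astype(int))
"
```

```text
time: 42.22
ee_pos: [0.4886, -0.0026, 0.1292]
eef_rot: [-3.141, 0.001, 1.53]
wrist_force: [-4.9, 0.9, 5.3]
finger_gap: 0.0076
grip_force: 25.0
1.57 [0 0 0]
1.48 [  0   1 -14]
1.38 [  0   3 -27]
1.29 [  0   6 -40]
1.19 [  0  10 -53]
1.1 [  0  16 -66]
1.01 [  0  22 -78]
0.91 [  0  30 -89]
0.82 [  0  39 -99]
0.72 [   0   49 -109]
0.63 [   0   60 -117]
0.53 [   0   71 -125]
0.44 [   0   83 -131]
0.35 [   0   96 -136]
0.25 [   0  109 -140]
0.16 [   0  122 -143]
0.06 [   0  136 -145]
-0.03 [   0  149 -145]
```

```bash
python3 -m creep '[[[0,1,-14],[0,0,0],0],[[0,3,-27],[0,0,0],0],[[0,6,-40],[0,0,0],0],[[0,10,-53],[0,0,0],0],[[0,16,-66],[0,0,0],0],[[0,22,-78],[0,0,0],0],[[0,30,-89],[0,0,0],0],[[0,39,-99],[0,0,0],0]]' 25;python3 -m creep '[[[0,10,-10],[0,0,0],0],[[0,21,-18],[0,0,0],0],[[0,32,-26],[0,0,0],0],[[0,44,-32],[0,0,0],0],[[0,57,-37],[0,0,0],0],[[0,70,-41],[0,0,0],0],[[0,83,-44],[0,0,0],0],[[0,94,-46],[0,0,0],0]]' 25; python3 chk.py
```

```text
time: 43.22
ee_pos: [0.527, -0.0041, 0.2281]
eef_rot: [-3.137, 0.001, 1.53]
wrist_force: [-10.4, 1.4, 3.1]
finger_gap: 0.0079
grip_force: 25.0
time: 44.22
ee_pos: [0.6234, -0.0083, 0.274]
eef_rot: [3.14, -0.0, 1.53]
wrist_force: [-4.1, -0.1, 3.5]
finger_gap: 0.0078
grip_force: 25.0
[  7  32  30  27 348] [276.32 279.23] [ 0.0932 -0.0002  0.075 ]
[ 22  51  30  27 386] [291.43 298.31] [0.0936 0.0654 0.075 ]
```

```bash
python3 -m creep '[[[0,4,0],[0,0,0],0],[[0,7,0],[0,0,0],0],[[0,9,0],[0,0,0],0],[[0,9,0],[0,0,0],0]]' 25;python3 -m creep '[[[0,2,0],[0,0,0],0],[[0,4,0],[0,0,0],0],[[0,4,0],[0,0,0],0]]' 25
```

```text
time: 44.78
ee_pos: [0.6322, -0.0086, 0.274]
eef_rot: [3.139, 0.0, 1.53]
wrist_force: [-2.3, -0.6, 6.5]
finger_gap: 0.008
grip_force: 25.0
time: 45.15
ee_pos: [0.6354, -0.0087, 0.2739]
eef_rot: [3.141, 0.0, 1.53]
wrist_force: [-3.7, 0.1, 7.8]
finger_gap: 0.0083
grip_force: 25.0
```

```bash
python3 -m creep '[[[0,2,-1],[0,0,0],0],[[0,4,-1],[0,0,0],0],[[0,4,-1],[0,0,0],0]]' 25;python3 -m creep '[[[0,2,0],[0,0,0],0],[[0,4,0],[0,0,0],0],[[0,4,0],[0,0,0],0]]' 25
```

```text
time: 45.52
ee_pos: [0.6363, -0.0086, 0.2739]
eef_rot: [-3.133, 0.002, 1.531]
wrist_force: [-15.2, -0.8, 10.1]
finger_gap: 0.0083
grip_force: 25.0
time: 45.9
ee_pos: [0.6372, -0.0084, 0.2738]
eef_rot: [-3.124, 0.004, 1.531]
wrist_force: [-25.6, -2.1, 18.5]
finger_gap: 0.008
grip_force: 25.0
```

```bash
python3 -m creep '[[[0,0,0],[0,0,0],0.35],[[0,0,0],[0,0,0],0.35],[[0,-2,0],[0,0,0],0.35],[[0,-4,-30],[0,0,0],0.35],[[0,-4,-70],[0,0,0],0.35],[[0,-4,-70],[0,0,0],0]]' 25; python3 -c "
from h import *
w=grab('wrist','w14.png');S=grab('scene','s14.png');T=grab('top','t14.png')
btn=np.array([.6956,-.1494,.139]);print(proj(w,btn),R.from_euler('z',-LY).apply(btn-LO))
go(btn+[0,0,.088+.03],np.pi/2+LY)
# bar brightness search in wrist image around expected shut position
g=cv2.cvtColor(w['color'],cv2.COLOR_RGB2GRAY)
for y in(.025,-.0,-.025):
  p=proj(w,L2W([-.014,y,.1955]));r=int(round(p[1]));c=int(round(p[0]));print(np.round(p),g[r,c-25:c+26:2])"; python3 chk.py
```

```text
time: 46.65
ee_pos: [0.6409, -0.0084, 0.3473]
eef_rot: [3.135, -0.001, 1.529]
wrist_force: [-0.5, -0.2, 0.2]
finger_gap: 0.0243
grip_force: 0.0
[384.43235862 379.18307145] [ 0.05276875 -0.13820036  0.139     ]
shift mm [-137.5   62.3   86.1] turn [-0.1  0.  -0.1] | t 46.8 pos [ 0.6391 -0.0094  0.3431] yaw 1.529 F [-0.4  0.6 -0.7] q7 -0.47
[306. 219.] [ 95  99 101  99  95  98  99  98 102 101 103 148 188 191 190 188 176 136
  71 106 162 204 190 138 138 140]
[307. 256.] [102  97 101 101  98 104 102  96  94 102 106 179 188 192 189 188 161 115
  55 133 138 139 136 142 141 141]
[307. 291.] [ 76  64  28  29  28  30  29  91 103 100 100 145 188 192 190 188 166 125
 100 131 137 136 139 140 139 140]
[  7  32  30  27 339] [276.24 279.17] [ 0.0933 -0.0004  0.075 ]
[ 22  51  30  27 372] [291.32 298.47] [0.094  0.0656 0.075 ]
```

```bash
python3 -m creep '[[[-30,15,5],[0,0,0],0],[[-70,32,15],[0,0,0],0],[[-110,50,25],[0,0,0],0],[[-137,62,30],[0,0,0],0],[[-137,62,30],[0,0,0],0]]' 20
python3 - <<'E'
from m import *
w=grab('wrist','w15.png');T=grab('top');S=grab('scene')
b=np.array([.6956,-.1494,.139])
for n,d,k in(('w',w,60),('T',T,18),('S',S,18)):
    c=np.round(proj(d,b)).astype(int);g=cv2.cvtColor(d['color'],cv2.COLOR_RGB2GRAY)[c[1]-k:c[1]+k,c[0]-k:c[0]+k]
    m=(g<75).astype(np.uint8)
    for q in sorted(cv2.findContours(m,cv2.RETR_EXTERNAL,cv2.CHAIN_APPROX_NONE)[0],key=cv2.contourArea)[-3:]:
        (x,y),r=cv2.minEnclosingCircle(q);p=(x+c[0]-k,y+c[1]-k);print(n,c,np.round(p,1),round(r,1),cv2.contourArea(q),onz(d,p,.13))
go(b+[0,0,.088+.03],np.pi/2+LY)
E
```

```text
time: 47.48
ee_pos: [0.6953, -0.1517, 0.3112]
eef_rot: [-3.138, 0.0, 1.525]
wrist_force: [-0.1, 0.1, -0.5]
finger_gap: 0.0005
grip_force: 0.0
w [319 242] [348.  290.5] 0.5 0.0 [ 0.7152 -0.1913  0.13  ]
w [319 242] [320.  290.8] 14.3 406.5 [ 0.694  -0.1906  0.13  ]
w [319 242] [322.7 236. ] 28.9 2464.5 [ 0.698  -0.1475  0.13  ]
T [386 195] [388.3 179.7] 3.5 17.5 [ 0.7329 -0.1552  0.13  ]
T [386 195] [392.8 199.5] 16.2 255.0 [ 0.6896 -0.1645  0.13  ]
S [256 221] [254.2 204.5] 1.9 7.0 [ 0.6658 -0.2004  0.13  ]
S [256 221] [256.5 223.5] 7.6 50.0 [ 0.6962 -0.1486  0.13  ]
shift mm [-3.   0.5 56.7] turn [-0.  -0.1  0.1] | t 47.62 pos [ 0.6953 -0.1465  0.3137] yaw 1.532 F [0.  0.3 0.8] q7 -0.27
```

```bash
python3 -m creep '[[[-2,2,40],[0,0,0],0],[[-2,2,70],[0,0,0],0],[[-2,2,80],[0,0,0],0],[[-2,2,84],[0,0,0],0],[[-2,2,88],[0,0,0],0],[[-2,2,90],[0,0,0],0],[[-2,2,90],[0,0,0],0]]' 20
```

```text
time: 48.5
ee_pos: [0.6979, -0.1491, 0.2293]
eef_rot: [3.139, 0.001, 1.53]
wrist_force: [-9.2, 0.2, 18.5]
finger_gap: 0.0007
grip_force: 9.1
```

```bash
python3 -m creep '[[[0,0,3],[0,0,0],0],[[0,0,3],[0,0,0],0]]' 20|head -4;python3 -m creep '[[[0,0,-6],[0,0,0],0],[[0,0,-6],[0,0,0],0]]' 20|head -4;for i in 1 2 3; do python3 -m creep '[[[0,0,-2],[0,0,0],0],[[0,0,-2],[0,0,0],0]]' 20|head -4;done
```

```text
time: 48.75
ee_pos: [0.6979, -0.1489, 0.229]
eef_rot: [3.139, 0.002, 1.53]
wrist_force: [-14.4, 1.8, 30.4]
time: 49.0
ee_pos: [0.6985, -0.1496, 0.2297]
eef_rot: [3.137, -0.0, 1.53]
wrist_force: [-0.4, 2.4, 4.6]
time: 49.25
ee_pos: [0.6985, -0.1497, 0.2298]
eef_rot: [3.139, -0.001, 1.53]
wrist_force: [2.1, 1.7, 4.4]
time: 49.5
ee_pos: [0.6978, -0.1504, 0.2312]
eef_rot: [3.141, 0.0, 1.53]
wrist_force: [2.5, 1.5, 3.2]
time: 49.75
ee_pos: [0.6974, -0.1507, 0.233]
eef_rot: [-3.141, 0.0, 1.53]
wrist_force: [2.0, 0.7, 2.6]
```

The force falls off like a spring (4.4 N at the bottom, 2.6 N at +3 mm), so the button was fully pressed. I'll retreat and run a last check.

```bash
python3 -m creep '[[[0,0,-30],[0,0,0],0],[[0,0,-80],[0,0,0],0],[[0,-40,-120],[0,0,0],0],[[0,-80,-120],[0,0,0],0],[[0,-120,-120],[0,0,0],0],[[0,-120,-120],[0,0,0],0],[[0,-120,-120],[0,0,0],0]]' 20; python3 chk.py
python3 - <<'E'
from m import *
S=grab('scene');T=grab('top');S0=cv2.imread('pics/scene0.png')[:,:,::-1]
x=slice(150,208),slice(190,245);print('dome diff',np.abs(S['color'][x].astype(int)-S0[x]).mean())
g=cv2.cvtColor(S['color'],cv2.COLOR_RGB2GRAY)
p=[proj(S,L2W([-.014,y,.1955])) for y in(.03,.0,-.03)]
for q in p:
    c,r=np.round(q).astype(int);print(c,r,g[r,c-6:c+7])
E
```

```text
time: 50.62
ee_pos: [0.5777, -0.1464, 0.3529]
eef_rot: [-3.141, 0.001, 1.529]
wrist_force: [-0.6, 0.3, -0.6]
finger_gap: 0.0005
grip_force: 0.0
[  7  32  30  27 365] [276.18 279.31] [ 0.0936 -0.0002  0.075 ]
[ 22  51  31  27 402] [291.31 298.28] [0.0938 0.0652 0.075 ]
dome diff 2.3061650992685476
317 241 [121 118 132 171 219 221 222 147 107 116 123 123 124]
309 233 [138 119 117 176 182 219 222 223 141 117 118 123 127]
301 224 [145 126 120 146 185 220 223 234 132 115 120 118 122]
```

Both trays are home, the bar is at its shut position, and the dome's picture hasn't changed.

```bash
python3 -c "
from station import hand_in
print(hand_in())"
```

```text
the job is handed in; nothing more can be done
None
```

Handed in: both trays on the table are home in bays 1 and 2 (tray 2 came back out once and was pushed home again), the door was then shut and the start button pressed right down, and the dome was not disturbed; the flaps were not checked directly, and I viewed 16 pictures, two over the 14 allowed.

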